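# Lock a ring-setting holder into the goldsmith's bench vise

## Task

Take the brass ring-setting holder out of the wooden stand and lock it into the bayonet socket of the round bench vise: lower its two lugs through the slots, press it down gently against the spring, twist it clockwise (seen from above) about a quarter turn until it meets the stop, then let it click up into place and let go. Never force it into, down on or round in the vise, and leave the spare steel holder and the other things where they are.

Things in the scene. Friction and masses are not known exactly. Their poses are not given: they have to be found in the camera images.
- holder: Brass ring-setting holder, about 0.25 kg, upright in one of the stand's two holes. Origin: centre of the underside of its round collar (64 mm diameter, 8 mm thick), z up, x towards a lug. Two red dots on the collar's top mark the lugs. Half a turn about z changes nothing. A gold ring with a red stone stands on top, up to 71 mm above the origin.
- holder_grip (a point): Centre of the holder's golden-brass rectangular jaw block, 30 mm above the collar's underside. The block is 46 mm along x, 32 mm along y (the two faces to grip) and reaches from 8 to 52 mm above the collar's underside.
- holder_foot (a point): Centre of the stem's lower end, 20 mm below the collar's underside. Stem: round, 24 mm diameter, its last 5 mm tapered to 16 mm. Two lugs stick out of the stem along +x and -x to 22 mm from the axis, 8 mm wide, 5 mm thick, from 8 to 13 mm below the collar's underside.
- socket (a point): Centre of the socket's mouth, on the vise's top face. z up, x towards one of the two slots (the other along -x); a red mark on the rim stands at each slot. Round hole of 26.4 mm diameter, with slots 10.4 mm wide reaching 26 mm from the axis. If the lugs miss the slots they rest on the flange, the collar's underside 13 mm above the mouth.
- spring_top (a point): Where the round tip of the socket's spring plunger rests, 11 mm below the mouth, on the axis. The stem meets it with the collar's underside 9 mm above the mouth. It pushes up with 3 N there, plus 1.5 N per mm: about 13 N at 2 mm above the mouth, 16 N where the collar bottoms hard on the mouth (0 mm).
- vise: Round steel bench vise, fixed, 100 mm tall, 80 mm wide at the top, 120 mm below; origin underneath. With the collar less than 2 mm above the mouth the lugs pass under the flange and turn clockwise from above (not the other way) to a hard, hidden stop 59 to 87 degrees past the slots, never the same. Contact forces of holder on vise, added up, stay below 75 N (1 N m at the stop: 90 N).
- click (a point): A point on the socket's axis 5 mm above the mouth: where the collar's underside stands once locked. At the stop, and up to about 4 degrees before it, the lugs are under notches: let up there, the spring lifts the holder to this height (the click). Let up elsewhere it stays within 2 mm of the mouth, or springs to 9 mm at the slots.
- stand: Wooden stand block, 90 mm (x) by 200 mm (y) by 34 mm tall, fixed; origin at the centre of its underside. Two holes of 52 mm at y = -52 and +52 mm; the holders' collars rest on its top, each over one hole, with either holder in either hole.
- spare: Spare steel holder of the same shape and size as the brass one but grey, with no ring and no red dots, in the other hole of the stand. Leave alone. Origin at the centre of the collar's underside.
- caliper: Dial caliper lying flat, 230 mm long, yellow dial. Leave alone.
- hammer: Small hammer lying flat, 240 mm. Leave alone.
- case: Long black case, 60 by 220 by 45 mm. Leave alone.
- jar: Glass jar with a yellow cap, 60 mm diameter, 75 mm tall. Leave alone.
- file_pot: Wooden pot, 72 mm diameter, 100 mm tall, with needle files up to 175 mm. Leave alone.
- bur_stand: Round white stand with burs, 96 mm diameter, 90 mm tall. Leave alone.
- bangle: Gold bangle lying flat, 66 mm diameter, 12 mm tall. Leave alone.

How it is judged:
By the outcome, as a careful person would: the job done as asked, in the order asked, and still so for the second after the job is handed in, with the robot touching nothing.
It also fails if it takes over 72 s, if anything falls off the work surface, if the arm or the gripper's body presses on something with over 40 N, if the wrist force passes 120 N, or if a joint passes its speed limit or range.

## Robot

A 6-joint arm with a two-finger parallel gripper is mounted at the origin on the work surface. World frame = base frame: x ahead of the robot, y to its left, z up, the work surface at z = 0. Lengths are in m, angles in degrees, forces in N, time in s.
With the tool pointing down it reaches from about 0.35 to 0.875 m from the base axis. Payload 4.2 kg.
Tool frame: the origin (TCP) lies midway between the tips of the shut fingers; the grasp point (between the pads) lies 19 mm behind it; z points along the fingers, y is the line along which they close (so a half turn about z gives the same grasp; the last joint's range is limited). The gripper opens to 87 mm and grips with 3 to 60 N. Pads are 19 mm wide; open, the fingers measure 117 mm over their backs; the gripper's body (75 mm by 190 mm) begins 51 mm behind the grasp point.
Start: joints at [-60.413, 22.042, 0.453, 0, -68.411, -14.817], TCP at [0.159, -0.604, 0.223] pointing down, gripper open.
Joint ranges: [-179.83, 179.83], [-69.29, 118.12], [-61.27, 80.66], [-181.25, 117.63], [-171.15, -9.14], [-177.46, 177.46]. Speed limits (degrees/s): [159.86, 159.86, 180, 180, 180, 180].

## Interface

Orientations are given as a 3x3 rotation matrix whose columns are the frame's x, y, z axes.
In Python, from station import sense, capture, finish_job, silhouettes, landmark_of gives the robot as it stands.
- The arm moves only by the tool step_arm, never from a script. Its arguments are lists of equal length, an entry for each row: "linear": the shift along the tool's x, y, z in mm, a list of three; "delta_rot": the turn, a rotation vector about the tool's x, y, z in rad, a list of three; "grip": the finger opening in mm, from 0 to 87. A call has 1 to 10 rows; each row shifts and turns the commanded pose from where the row before left it, along the tool's axes as they then stand; what a row does not reach is not made up. A row lasts 1/8 s, in which the tool goes at most 62.5 mm and 10.7 degrees, less where a joint would pass 70% of its speed; a pose out of reach is approached as far as the arm can. A call with a gripper value outside its range is refused whole. The fingers move at their own pace and stop on an object; the grip force is fixed at half the most. Time passes only in rows, so rows that do not move let the fingers close. It gives the time, the measured TCP pose, the force, the opening and the grip force at its end, in the units of the state.
- sense(): the state, without advancing time (a new reading comes with each control period).
- capture(name): name is "scene" or "top" or "wrist"; returns a dict with "img" (480x640x3 uint8, red, green, blue), "fx", "fy", "cx", "cy" (pixels), "k1" (the pictures are not rectified: a ray, as slopes to the right and down, at radius r is drawn at 1 + k1 r^2 times it, then the intrinsics apply), "world_to_cam" (4x4, takes a point from world to camera coordinates); the wrist camera has in their place "mount" (4x4, takes a point from camera to tool coordinates, whose origin is the TCP and whose axes are the flange's). Camera axes: x right, y up, looking along -z (the intrinsics and any distortion apply to the point x, -y, -z); pixel columns grow to the right and rows downward; lengths in m; the calibration is good to about 2 mm. A picture is of the moment at which its call begins: read the wrist's pose just before it. There is no depth.
- finish_job(): hands the job in; it is judged then, once.
Trained networks look in the newest picture that a camera, given by its name, has taken for a name from the list of things; names that differ only in an ending like _2 or _b are one class to them, and where a whole thing is asked for, a point or a joint stands for the part that bears it (a point fixed in the world has none). Each returns a list of dicts, best first, with "score" (0 to 1); they miss things now and then, are a little off and sometimes report something else, mostly with a low value. They report only what shows in the picture. A call takes as long as a camera call.
- silhouettes(camera, label): "mask" (480x640 bool, what is visible of it) and "point" ([column, row] in pixels, amid what is visible of it).
- landmark_of(camera, label): "point" ([column, row] in pixels: a listed point, or the origin of a listed thing).
The state is a dict: "time_s": time; "joints": joint angles; "joint_velocities": joint speeds; "effort": joint torques, N m; "tcp_pos": TCP position; "ee_rot": TCP orientation; "wrist_force": force on the tool from outside, world axes, zero at the start; "moment": the same for the moment, N m; "gripper_width": opening from 0.0 (shut) to 1.0 (fully open); "gripper_force": force on a finger pad.
Only numpy, scipy, OpenCV 4.12 (cv2) and the standard library are available. Lean on these libraries where they do the work, as an engineer would, in place of code of your own. Each camera call takes 0.05 s, during which the arm holds its last target. There are 200 camera calls.

## Working session

There is one attempt and no reset: what is moved stays moved. The work goes in short steps, Python scripts to look and compute and a tool call to move; the robot and the scene stay as the last step left them, time stands still between calls to the robot, and variables do not carry over. Pictures are saved under pics/ and viewed, at most 10 in all, crops included, and the job is handed in when it is done.

Besides the shell and the picture viewer there is one more tool, called after ">>>" in YAML: its name, and indented under it one key for each argument. step_arm: Moves the arm, as the interface text tells. Its arguments: {"type":"object","properties":{"linear":{"type":"array"},"delta_rot":{"type":"array"},"grip":{"type":"array"}},"required":["linear","delta_rot","grip"]}

```bash
mkdir -p pics; ls; cat > h.py <<'E'
import numpy as np, cv2
from station import sense, capture, silhouettes, landmark_of
def cam(name):
    s=sense(); c=capture(name)
    if name=="wrist":
        T=np.eye(4);T[:3,:3]=np.array(s["ee_rot"]);T[:3,3]=s["tcp_pos"]
        c["c2w"]=T@np.array(c["mount"])
    else: c["c2w"]=np.linalg.inv(np.array(c["world_to_cam"]))
    return c
def K(c): return np.array([[c["fx"],0,c["cx"]],[0,c["fy"],c["cy"]],[0,0,1.]])
D=lambda c: np.array([c["k1"],0,0,0.])
def ray(c,p):
    u=cv2.undistortPoints(np.array([[p]],float),K(c),D(c))[0,0]
    d=c["c2w"][:3,:3]@np.array([u[0],-u[1],-1]); return c["c2w"][:3,3],d/np.linalg.norm(d)
def onz(c,p,z):
    o,d=ray(c,p); return o+d*(z-o[2])/d[2]
def proj(c,P):
    q=(np.linalg.inv(c["c2w"])@np.append(P,1))[:3]*[1,-1,-1]
    return cv2.projectPoints(q.reshape(1,3),np.zeros(3),np.zeros(3),K(c),D(c))[0][0,0]
def save(n,c): cv2.imwrite(f"pics/{n}.png",c["img"][:,:,::-1])
def tri(rs):
    A=np.zeros((3,3));b=np.zeros(3)
    for o,d in rs:
        M=np.eye(3)-np.outer(d,d);A+=M;b+=M@o
    return np.linalg.solve(A,b)
E
python3 - <<'E'
from h import *
cs={n:cam(n) for n in("scene","top","wrist")}
for n,c in cs.items(): save(n,c); print(n,c["c2w"][:3,3].round(3))
L={}
for l in("holder","holder_grip","socket","vise","stand","spare","jar","file_pot","bur_stand","case"):
    rs=[]
    for n in("scene","top"):
        r=landmark_of(n,l)
        if r: print(l,n,np.round(r[0]["point"],1),round(r[0]["score"],2),onz(cs[n],r[0]["point"],{"holder":.034,"holder_grip":.064,"socket":.1,"spare":.034}.get(l,0)).round(3)); rs.append(ray(cs[n],r[0]["point"]))
    if len(rs)==2: print("  tri",tri(rs).round(4))
cv2.imwrite("pics/both.png",cv2.resize(np.hstack([cs["scene"]["img"],cs["top"]["img"]])[:,:,::-1],(800,300)))
E
```

```text
pics
scene [ 1.172 -0.372  0.992]
top [0.438 0.008 1.173]
wrist [ 0.079 -0.625  0.384]
holder scene [247.1 264.8] 0.71 [ 0.502 -0.146  0.034]
holder top [372.6 274.1] 0.73 [ 0.496 -0.161  0.034]
  tri [ 0.4991 -0.1534  0.0358]
holder_grip scene [244.7 257.7] 0.57 [ 0.503 -0.149  0.064]
holder_grip top [372.  272.4] 0.75 [ 0.499 -0.155  0.064]
  tri [ 0.5001 -0.1516  0.063 ]
socket scene [376.8 188.2] 0.95 [0.516 0.203 0.1  ]
socket top [230.5 263.5] 0.75 [0.513 0.199 0.1  ]
  tri [0.5146 0.2013 0.099 ]
vise scene [371.4 216.8] 0.71 [0.516 0.196 0.   ]
vise top [234.  268.4] 0.72 [0.507 0.207 0.   ]
  tri [ 0.5069  0.2071 -0.0153]
stand scene [230.  286.7] 0.6 [ 0.512 -0.2    0.   ]
stand top [383.5 270.9] 0.62 [ 0.507 -0.195  0.   ]
  tri [ 0.5065 -0.1978 -0.0087]
spare scene [210.1 289.3] 0.83 [ 0.517 -0.247  0.034]
spare top [408.  270.8] 0.76 [ 0.506 -0.254  0.034]
  tri [ 0.5084 -0.2505  0.0263]
jar scene [334.3 316.2] 0.88 [ 0.705 -0.042  0.   ]
jar top [326.7 199.9] 0.88 [ 0.699 -0.04   0.   ]
  tri [ 0.701  -0.0398 -0.0079]
file_pot scene [472.4 214.7] 0.79 [0.651 0.42  0.   ]
file_pot top [154.2 213.8] 0.56 [0.652 0.428 0.   ]
  tri [ 0.6506  0.4262 -0.0033]
bur_stand scene [182.2 389.2] 0.58 [ 0.682 -0.397  0.   ]
bur_stand top [454.9 205.9] 0.7 [ 0.689 -0.394  0.   ]
  tri [ 0.6864 -0.3943  0.0063]
case scene [409.3 293.7] 0.8 [ 0.749  0.133 -0.   ]
case top [263.8 181.3] 0.68 [0.748 0.134 0.   ]
  tri [ 0.7484  0.134  -0.0016]
```

View pics/top.png

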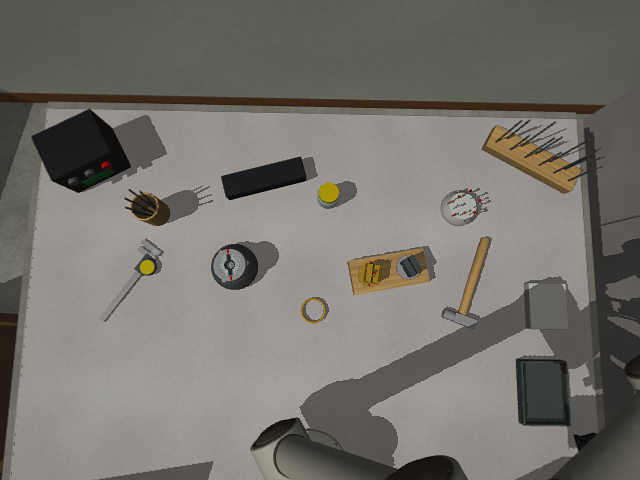

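View pics/scene.png

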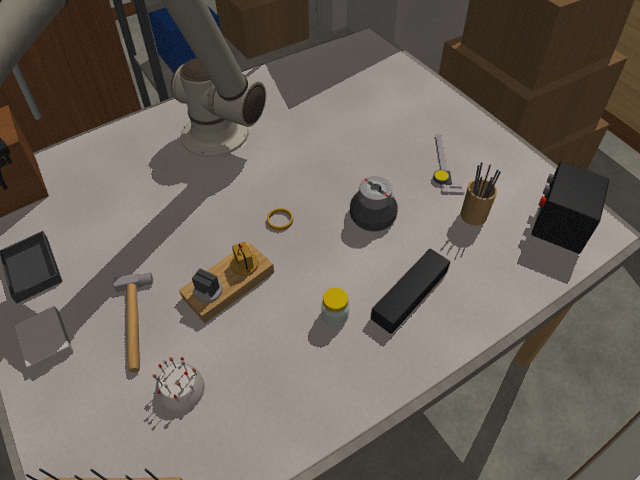

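The top view shows the brass holder at about (371,272), the spare at (410,266), and the vise mouth at (230,264). The scene view agrees, with the holder at (244,258) and the vise at (376,188).

```bash
python3 - <<'E'
from h import *
s=sense(); R=np.array(s["ee_rot"]);print(R.round(3),s["tcp_pos"],s["time_s"])
c=cam("wrist");print(np.array(c["mount"]).round(3),c["fx"])
# want camera above holder with TCP z 0.26
print((R.T@(np.array([0.499,-0.153,0.25])-np.array(s["tcp_pos"]))).round(4))
# top-camera jaw block orientation crop
t=cam("top"); cv2.imwrite("pics/tc.png",cv2.resize(t["img"][240:305,200:440][:,:,::-1],None,fx=3.3,fy=3.3,interpolation=cv2.INTER_CUBIC))
E
```

```text
[[-0.967 -0.255 -0.   ]
 [-0.255  0.967  0.   ]
 [ 0.     0.    -1.   ]] [ 0.15935686 -0.60430614  0.22255643] 1.15
[[-0.     0.955  0.298  0.083]
 [ 1.     0.     0.     0.001]
 [ 0.     0.298 -0.955 -0.162]
 [ 0.     0.     0.     1.   ]] 348.48517900473075
[-0.4435  0.3498 -0.0274]
```

View pics/tc.png

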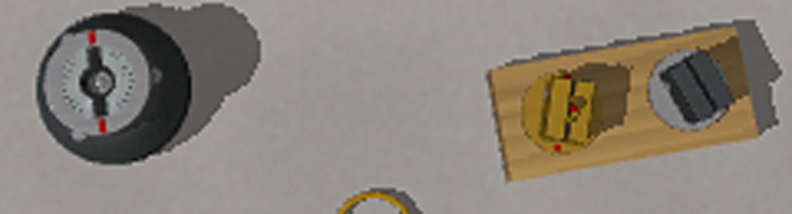

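The slots (marks at 92,36 and 102,125) and the holder's dots (566,76 and 557,148) both lie close to world x.

>>> step_arm:
  linear:
    - [-44, 35, 0]
    - [-44, 35, 0]
    - [-44, 35, 0]
    - [-44, 35, 0]
    - [-44, 35, 0]
    - [-44, 35, 0]
    - [-44, 35, 0]
    - [-44, 35, 0]
    - [-44, 35, 0]
    - [-44, 35, 0]
  delta_rot:
    - [0, 0, 0]
    - [0, 0, 0]
    - [0, 0, 0]
    - [0, 0, 0]
    - [0, 0, 0]
    - [0, 0, 0]
    - [0, 0, 0]
    - [0, 0, 0]
    - [0, 0, 0]
    - [0, 0, 0]
  grip: [87, 87, 87, 87, 87, 87, 87, 87, 87, 87]

```text
time_s: 2.5
tcp_pos: [0.4966, -0.152, 0.223]
ee_rot: [[-0.967, -0.255, 0.001], [-0.255, 0.967, -0.0], [-0.001, -0.0, -1.0]]
wrist_force: [1.4, -1.4, -1.1]
gripper_width: 1.0
gripper_force: 0.0
```

>>> step_arm:
  linear:
    - [0, 0, 0]
    - [0, 0, 0]
    - [0, 0, 0]
    - [0, 0, 0]
  delta_rot:
    - [0, 0, 0.13]
    - [0, 0, 0.13]
    - [0, 0, 0.12]
    - [0, 0, 0]
  grip: [87, 87, 87, 87]

```text
time_s: 3.0
tcp_pos: [0.4956, -0.1536, 0.2226]
ee_rot: [[-0.993, 0.12, 0.0], [0.12, 0.993, -0.0], [-0.0, 0.0, -1.0]]
wrist_force: [0.1, -0.2, -0.8]
gripper_width: 0.994
gripper_force: 0.0
```

```bash
cat > reds.py <<'E'
from h import *
def reds(c,z,P,rad,lim=4):
    im=c["img"].astype(int); m=((im[:,:,0]>120)&(im[:,:,1]<70)&(im[:,:,2]<70)).astype(np.uint8)
    n,l,st,ce=cv2.connectedComponentsWithStats(m); out=[]
    for i in range(1,n):
        if st[i,4]>=lim:
            q=onz(c,ce[i],z)
            if np.hypot(*(q-P)[:2])<rad: out.append((st[i,4],ce[i].round(1),q.round(4)))
    return out
E
python3 - <<'E'
from reds import *
c=cam("wrist"); s=sense(); print(s["tcp_pos"],np.array(s["ee_rot"]).round(4).tolist(),s["joints"])
save("w1",c)
for o in reds(c,.042,np.array([.499,-.153,.042]),.06): print(o)
for l in("holder","holder_grip"):
    for r in landmark_of("wrist",l)[:2]: print(l,r["score"],r["point"],onz(c,r["point"],.034 if l=="holder" else .064).round(4))
E
```

```text
[ 0.49560658 -0.15370415  0.22264349] [[-0.9928, 0.1198, 0.0002], [0.1198, 0.9928, -0.0], [-0.0002, -0.0, -1.0]] [ 7.07303933e-01  1.16829874e+01 -1.42855769e+01  2.17178042e-03
 -6.40191418e+01 -9.75867846e+01]
(np.int32(21), array([324.9, 188.8]), array([ 0.4677, -0.1468,  0.042 ]))
(np.int32(33), array([325.2, 232.8]), array([ 0.5125, -0.1517,  0.042 ]))
holder 0.62 [324.4, 212.5] [ 0.4932 -0.1502  0.034 ]
holder_grip 0.59 [322.6, 220.1] [ 0.4934 -0.1522  0.064 ]
```

View pics/w1.png

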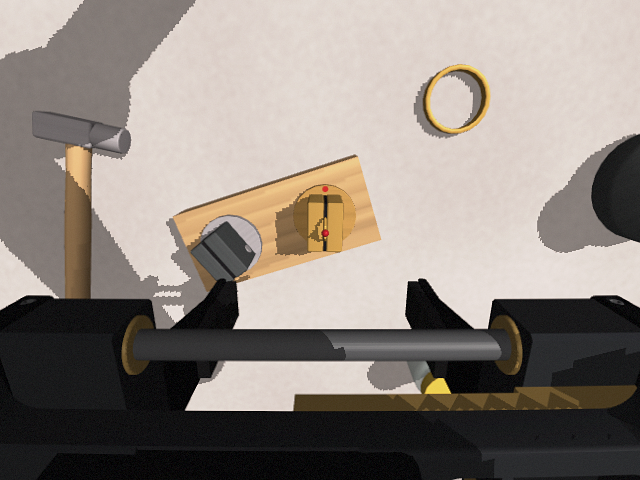

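The wrist view shows the brass holder at (325,220), with one lug dot at (325,189) and the stone at (325,233). The block is almost parallel to the pads. Joint 6 would run past its range during the twist, so I turn the tool half round. That also shows the other dot.

>>> step_arm:
  linear:
    - [0, 0, 0]
    - [0, 0, 0]
    - [0, 0, 0]
    - [0, 0, 0]
    - [0, 0, 0]
    - [0, 0, 0]
    - [0, 0, 0]
    - [0, 0, 0]
    - [0, 0, 0]
    - [0, 0, 0]
  delta_rot:
    - [0, 0, -0.18]
    - [0, 0, -0.18]
    - [0, 0, -0.18]
    - [0, 0, -0.18]
    - [0, 0, -0.18]
    - [0, 0, -0.18]
    - [0, 0, -0.18]
    - [0, 0, -0.18]
    - [0, 0, -0.18]
    - [0, 0, -0.18]
  grip: [87, 87, 87, 87, 87, 87, 87, 87, 87, 87]

```text
time_s: 4.4
tcp_pos: [0.4956, -0.1538, 0.2226]
ee_rot: [[0.114, -0.994, 0.0], [-0.994, -0.114, -0.0], [0.0, -0.0, -1.0]]
wrist_force: [0.2, 0.2, -0.3]
gripper_width: 1.003
gripper_force: 0.0
```

>>> step_arm:
  linear:
    - [0, 0, 0]
    - [0, 0, 0]
    - [0, 0, 0]
    - [0, 0, 0]
    - [0, 0, 0]
    - [0, 0, 0]
    - [0, 0, 0]
    - [0, 0, 0]
    - [0, 0, 0]
  delta_rot:
    - [0, 0, -0.18]
    - [0, 0, -0.18]
    - [0, 0, -0.18]
    - [0, 0, -0.18]
    - [0, 0, -0.18]
    - [0, 0, -0.18]
    - [0, 0, -0.18]
    - [0, 0, -0.08]
    - [0, 0, 0]
  grip: [87, 87, 87, 87, 87, 87, 87, 87, 87]

```text
time_s: 5.52
tcp_pos: [0.4956, -0.1538, 0.2226]
ee_rot: [[0.992, -0.124, 0.0], [-0.124, -0.992, 0.0], [0.0, -0.0, -1.0]]
wrist_force: [0.1, -0.2, -0.7]
gripper_width: 0.997
gripper_force: 0.0
```

```bash
python3 - <<'E'
from reds import *
c=cam("wrist"); s=sense(); print(s["tcp_pos"],np.array(s["ee_rot"]).round(4).tolist(),np.round(s["joints"],1))
save("w2",c)
for o in reds(c,.042,np.array([.499,-.153,.042]),.06): print(o)
for l in("holder","holder_grip"):
    for r in landmark_of("wrist",l)[:2]: print(l,r["score"],r["point"],onz(c,r["point"],.034 if l=="holder" else .064).round(4))
E
```

```text
[ 0.49555624 -0.15379167  0.22258109] [[0.9922, -0.1244, 0.0], [-0.1244, -0.9922, -0.0], [0.0, 0.0, -1.0]] [  0.7  11.7 -14.3   0.  -64.   82.2]
(np.int32(30), array([319.3, 188.5]), array([ 0.523 , -0.1546,  0.042 ]))
(np.int32(29), array([317.7, 232.8]), array([ 0.478 , -0.1472,  0.042 ]))
holder 0.79 [317.4, 217.7] [ 0.4919 -0.1486  0.034 ]
holder_grip 0.68 [320.0, 220.9] [ 0.4958 -0.1519  0.064 ]
```

View pics/w2.png

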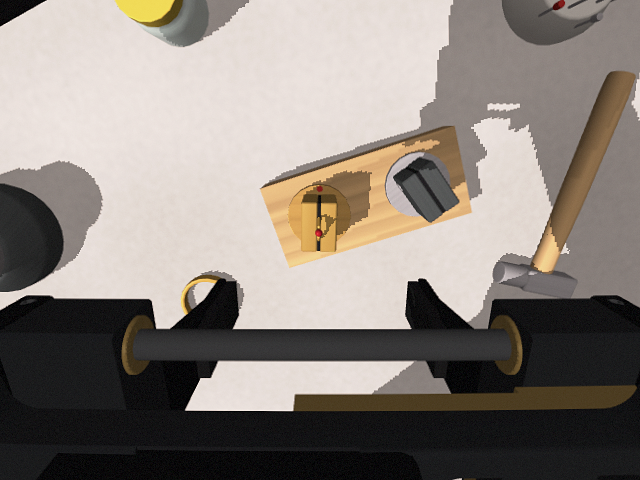

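The second dot is at (319,188). Averaging the two flipped views cancels the camera bias and puts the holder's axis at about (0.4955, -0.1507). I'll shift, descend and grip.

>>> step_arm:
  linear:
    - [-0.5, -3, 40]
    - [0, 0, 40]
    - [0, 0, 40]
    - [0, 0, 30]
    - [0, 0, 15]
    - [0, 0, 9.5]
    - [0, 0, 0]
  delta_rot:
    - [0, 0, 0]
    - [0, 0, 0]
    - [0, 0, 0]
    - [0, 0, 0]
    - [0, 0, 0]
    - [0, 0, 0]
    - [0, 0, 0]
  grip: [87, 87, 87, 87, 87, 87, 87]

```text
time_s: 6.55
tcp_pos: [0.4958, -0.1507, 0.0482]
ee_rot: [[0.992, -0.123, 0.0], [-0.123, -0.992, -0.0], [0.0, 0.0, -1.0]]
wrist_force: [-0.3, 0.3, 0.0]
gripper_width: 0.997
gripper_force: 0.0
```

>>> step_arm:
  linear:
    - [0, 0, 0]
    - [0, 0, 0]
    - [0, 0, 0]
    - [0, 0, 0]
    - [0, 0, 0]
    - [0, 0, 0]
    - [0, 0, 0]
    - [0, 0, 0]
    - [0, 0, 0]
    - [0, 0, 0]
  delta_rot:
    - [0, 0, 0]
    - [0, 0, 0]
    - [0, 0, 0]
    - [0, 0, 0]
    - [0, 0, 0]
    - [0, 0, 0]
    - [0, 0, 0]
    - [0, 0, 0]
    - [0, 0, 0]
    - [0, 0, 0]
  grip: [60, 50, 42, 38, 35, 33, 31, 28, 28, 28]

```text
time_s: 7.8
tcp_pos: [0.4954, -0.1507, 0.048]
ee_rot: [[0.992, -0.123, -0.0], [-0.123, -0.992, -0.0], [-0.0, 0.0, -1.0]]
wrist_force: [1.5, -0.8, -0.9]
gripper_width: 0.368
gripper_force: 29.9
```

Gripped at 32 mm. Next I lift and move to view the socket.

>>> step_arm:
  linear:
    - [0, 0, -10]
    - [0, 0, -30]
    - [0, 0, -45]
    - [0, 0, -50]
    - [0, 0, -45]
  delta_rot:
    - [0, 0, 0]
    - [0, 0, 0]
    - [0, 0, 0]
    - [0, 0, 0]
    - [0, 0, 0]
  grip: [28, 28, 28, 28, 28]

```text
time_s: 8.43
tcp_pos: [0.4951, -0.1505, 0.2303]
ee_rot: [[0.992, -0.124, 0.001], [-0.124, -0.992, 0.0], [0.001, -0.0, -1.0]]
wrist_force: [0.9, 0.0, -3.3]
gripper_width: 0.366
gripper_force: 29.9
```

>>> step_arm:
  linear:
    - [-7, -29, 0]
    - [-12, -49, 0]
    - [-12, -49, 0]
    - [-12, -49, 0]
    - [-12, -49, 0]
    - [-12, -49, 0]
    - [-10, -41, 0]
    - [-7, -29, 0]
    - [0, 0, 0]
    - [0, 0, 0]
  delta_rot:
    - [0, 0, 0]
    - [0, 0, 0]
    - [0, 0, 0]
    - [0, 0, 0]
    - [0, 0, 0]
    - [0, 0, 0]
    - [0, 0, 0]
    - [0, 0, 0]
    - [0, 0, 0]
    - [0, 0, 0]
  grip: [28, 28, 28, 28, 28, 28, 28, 28, 28, 28]

```text
time_s: 9.68
tcp_pos: [0.4541, 0.2006, 0.228]
ee_rot: [[0.992, -0.123, -0.001], [-0.123, -0.992, -0.0], [-0.001, 0.0, -1.0]]
wrist_force: [0.5, -0.1, -1.7]
gripper_width: 0.367
gripper_force: 29.9
```

```bash
cat > look.py <<'E'
import sys
from reds import *
c=cam("wrist"); s=sense(); R=np.array(s["ee_rot"]); p=np.array(s["tcp_pos"])
print(p.round(4),R.round(4).tolist(),np.round(s["joints"],1),s["time_s"])
save(sys.argv[1],c)
for o in reds(c,.1,np.array([.5145,.2013,.1]),.07): print("rim",o)
for o in reds(c,p[2]-.006,p,.06): print("hand",o, (R.T@(o[2]-p)).round(4))
for r in landmark_of("wrist","socket")[:2]: print(r["score"],r["point"],onz(c,r["point"],.1).round(4))
E
python3 look.py w3
```

```text
[0.4543 0.2003 0.228 ] [[0.9923, -0.1242, -0.0006], [-0.1242, -0.9923, -0.0003], [-0.0005, 0.0004, -1.0]] [ 42.6   9.2 -16.6  -0.  -64.2  40.3] 9.725
rim (np.int32(61), array([297.7, 122.9]), array([0.5434, 0.2088, 0.1   ]))
rim (np.int32(53), array([321.2, 203.1]), array([0.4772, 0.1984, 0.1   ]))
hand (np.int32(53), array([321.2, 203.1]), array([0.5016, 0.1953, 0.222 ])) [ 0.0476 -0.0009  0.006 ]
hand (np.int32(107), array([322.2, 241.9]), array([0.4817, 0.1972, 0.222 ])) [ 0.0276 -0.0004  0.006 ]
hand (np.int32(69), array([321.7, 365.8]), array([0.408 , 0.2067, 0.222 ])) [-0.0467 -0.0006  0.0061]
0.71 [309.5, 161.5] [0.5125 0.2036 0.1   ]
```

View pics/w3.png

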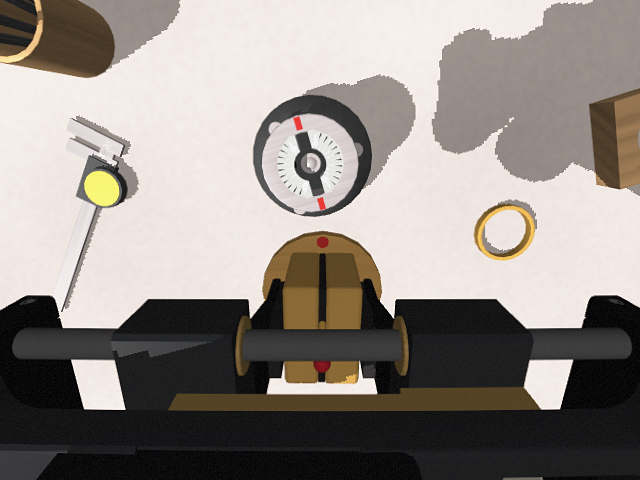

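The wrist view shows rim marks at (298,123) and (321,203), the mouth at (309,161) and the held collar's dot at (322,242). I take a second view turned half round, to cancel the camera bias.

>>> step_arm:
  linear:
    - [38, -6, 0]
    - [38, -6, 0]
    - [38, -6, 0]
    - [0, 0, 0]
    - [0, 0, 0]
    - [0, 0, 0]
    - [0, 0, 0]
    - [0, 0, 0]
    - [0, 0, 0]
    - [0, 0, 0]
  delta_rot:
    - [0, 0, 0]
    - [0, 0, 0]
    - [0, 0, 0]
    - [0, 0, 0.18]
    - [0, 0, 0.18]
    - [0, 0, 0.18]
    - [0, 0, 0.18]
    - [0, 0, 0.18]
    - [0, 0, 0.18]
    - [0, 0, 0.18]
  grip: [28, 28, 28, 28, 28, 28, 28, 28, 28, 28]

```text
time_s: 11.02
tcp_pos: [0.57, 0.2037, 0.228]
ee_rot: [[0.178, -0.984, -0.001], [-0.984, -0.178, -0.0], [0.0, 0.001, -1.0]]
wrist_force: [-0.0, 0.3, -2.1]
gripper_width: 0.364
gripper_force: 29.9
```

>>> step_arm:
  linear:
    - [0, 0, 0]
    - [0, 0, 0]
    - [0, 0, 0]
    - [0, 0, 0]
    - [0, 0, 0]
    - [0, 0, 0]
    - [0, 0, 0]
    - [0, 0, 0]
    - [0, 0, 0]
    - [0, 0, 0]
  delta_rot:
    - [0, 0, 0.18]
    - [0, 0, 0.18]
    - [0, 0, 0.18]
    - [0, 0, 0.18]
    - [0, 0, 0.18]
    - [0, 0, 0.18]
    - [0, 0, 0.18]
    - [0, 0, 0.18]
    - [0, 0, 0.18]
    - [0, 0, 0.18]
  grip: [28, 28, 28, 28, 28, 28, 28, 28, 28, 28]

```text
time_s: 12.28
tcp_pos: [0.57, 0.2037, 0.228]
ee_rot: [[-0.999, 0.05, -0.0], [0.05, 0.999, -0.0], [0.0, -0.0, -1.0]]
wrist_force: [-0.2, 0.5, -2.4]
gripper_width: 0.363
gripper_force: 29.9
```

>>> step_arm:
  linear:
    - [0, 0, 0]
    - [0, 0, 0]
    - [0, 0, 0]
  delta_rot:
    - [0, 0, 0.08]
    - [0, 0, 0]
    - [0, 0, 0]
  grip: [28, 28, 28]

```text
time_s: 12.65
tcp_pos: [0.57, 0.2043, 0.228]
ee_rot: [[-0.993, 0.122, -0.0], [0.122, 0.993, -0.0], [0.0, -0.0, -1.0]]
wrist_force: [0.6, 0.4, -2.6]
gripper_width: 0.365
gripper_force: 29.9
```

```bash
python3 look.py w4
```

```text
[0.57   0.2044 0.228 ] [[-0.9926, 0.1216, -0.0001], [0.1216, 0.9926, -0.0], [0.0001, -0.0, -1.0]] [  35.    19.9   -1.9   -0.   -68.1 -132. ] 12.7
rim (np.int32(61), array([299.8, 119.9]), array([0.477 , 0.1985, 0.1   ]))
rim (np.int32(53), array([322.9, 200.5]), array([0.5432, 0.2089, 0.1   ]))
rim (np.int32(90), array([322.3, 241.5]), array([0.5791, 0.2039, 0.1   ]))
hand (np.int32(53), array([322.9, 200.5]), array([0.5199, 0.2113, 0.222 ])) [0.0505 0.0007 0.006 ]
hand (np.int32(90), array([322.3, 241.5]), array([0.5407, 0.2085, 0.222 ])) [0.0296 0.0005 0.006 ]
hand (np.int32(67), array([321.8, 365.6]), array([0.6144, 0.1992, 0.222 ])) [-0.0447  0.0002  0.006 ]
0.59 [313.6, 158.1] [0.5076 0.2056 0.1   ]
0.26 [323.3, 312.3] [0.648  0.1965 0.1   ]
```

```bash
python3 - <<'E'
from reds import *
for i in range(3):
    s0=sense(); c=cam("wrist"); s=sense(); R=np.array(s["ee_rot"]); p=np.array(s["tcp_pos"])
    print(np.array(s0["tcp_pos"]).round(4),p.round(4),np.array(c["mount"]).round(4)[:3].tolist(),c["fx"],c["cx"],c["cy"],c["k1"])
    # image-plane measurement purely in tool frame
    for o in reds(c,p[2]-.006,p,.035): print(o[1],(R.T@(o[2]-p)).round(4))
    a=[o for o in reds(c,.1,np.array([.5102,.2036,.1]),.04)]; print((a[0][2]+a[1][2])/2,a[0][1:],a[1][1:])
E
```

```text
[0.57   0.2045 0.228 ] [0.57   0.2046 0.228 ] [[-0.0004, 0.9547, 0.2976, 0.0829], [1.0, 0.0003, 0.0002, 0.0003], [0.0001, 0.2976, -0.9547, -0.1619]] 348.48517900473075 321.62920984687315 239.61979249531583 -0.023745472819723275
[322.3 241.5] [0.0295 0.0006 0.006 ]
[0.5102  0.20375 0.1    ] (array([299.5, 120.1]), array([0.4771, 0.1986, 0.1   ])) (array([322.6, 200.6]), array([0.5433, 0.2089, 0.1   ]))
[0.57   0.2046 0.228 ] [0.57   0.2047 0.2281] [[-0.0004, 0.9547, 0.2976, 0.0829], [1.0, 0.0003, 0.0002, 0.0003], [0.0001, 0.2976, -0.9547, -0.1619]] 348.48517900473075 321.62920984687315 239.61979249531583 -0.023745472819723275
[322.3 241.5] [0.0295 0.0006 0.006 ]
[0.51025 0.2038  0.1    ] (array([299.4, 120.1]), array([0.4771, 0.1986, 0.1   ])) (array([322.6, 200.7]), array([0.5434, 0.209 , 0.1   ]))
[0.57   0.2047 0.2281] [0.5699 0.2048 0.228 ] [[-0.0004, 0.9547, 0.2976, 0.0829], [1.0, 0.0003, 0.0002, 0.0003], [0.0001, 0.2976, -0.9547, -0.1619]] 348.48517900473075 321.62920984687315 239.61979249531583 -0.023745472819723275
[322.3 241.5] [0.0295 0.0006 0.006 ]
[0.51015 0.20375 0.1    ] (array([299.2, 120. ]), array([0.477 , 0.1986, 0.1   ])) (array([322.4, 200.6]), array([0.5433, 0.2089, 0.1   ]))
```

>>> step_arm:
  linear:
    - [0, 0, 0]
    - [0, 0, 0]
    - [0, 0, 0]
    - [0, 0, 0]
    - [0, 0, 0]
    - [0, 0, 0]
    - [0, 0, 0]
    - [0, 0, 0]
    - [0, 0, 0]
    - [0, 0, 0]
  delta_rot:
    - [0, 0, -0.18]
    - [0, 0, -0.18]
    - [0, 0, -0.18]
    - [0, 0, -0.18]
    - [0, 0, -0.18]
    - [0, 0, -0.18]
    - [0, 0, -0.18]
    - [0, 0, -0.18]
    - [0, 0, -0.18]
    - [0, 0, -0.18]
  grip: [28, 28, 28, 28, 28, 28, 28, 28, 28, 28]

```text
time_s: 14.15
tcp_pos: [0.5699, 0.2049, 0.228]
ee_rot: [[0.113, -0.994, -0.0], [-0.994, -0.113, -0.0], [0.0, 0.0, -1.0]]
wrist_force: [0.5, -0.2, -1.7]
gripper_width: 0.363
gripper_force: 29.9
```

>>> step_arm:
  linear:
    - [0, 0, 0]
    - [0, 0, 0]
    - [0, 0, 0]
    - [0, 0, 0]
    - [0, 0, 0]
    - [0, 0, 0]
    - [0, 0, 0]
    - [0, 0, 0]
    - [0, 0, 0]
  delta_rot:
    - [0, 0, -0.18]
    - [0, 0, -0.18]
    - [0, 0, -0.18]
    - [0, 0, -0.18]
    - [0, 0, -0.18]
    - [0, 0, -0.18]
    - [0, 0, -0.18]
    - [0, 0, -0.18]
    - [0, 0, -0.178]
  grip: [28, 28, 28, 28, 28, 28, 28, 28, 28]

```text
time_s: 15.28
tcp_pos: [0.5699, 0.2049, 0.228]
ee_rot: [[0.987, 0.16, -0.0], [0.16, -0.987, -0.0], [-0.0, 0.0, -1.0]]
wrist_force: [0.1, -0.6, -2.2]
gripper_width: 0.368
gripper_force: 29.9
```

>>> step_arm:
  linear:
    - [-40, -3, 0]
    - [-40, -3, 0]
    - [-39, -2, 0]
    - [0, 0, 0]
    - [0, 0, 0]
    - [0, 0, 0]
    - [0, 0, 0]
  delta_rot:
    - [0, 0, 0]
    - [0, 0, 0]
    - [0, 0, 0]
    - [0, 0, 0]
    - [0, 0, 0]
    - [0, 0, 0]
    - [0, 0, 0]
  grip: [28, 28, 28, 28, 28, 28, 28]

```text
time_s: 16.15
tcp_pos: [0.4517, 0.1946, 0.2277]
ee_rot: [[0.988, 0.153, -0.0], [0.153, -0.988, -0.0], [-0.0, 0.0, -1.0]]
wrist_force: [0.3, 0.3, -2.7]
gripper_width: 0.364
gripper_force: 29.9
```

```bash
python3 - <<'E'
from reds import *
for i in range(3):
    c=cam("wrist"); s=sense(); R=np.array(s["ee_rot"]); p=np.array(s["tcp_pos"])
    yw=np.degrees(np.arctan2(R[1,0],R[0,0]))
    print(p.round(4),yw.round(2),R[2].round(4))
    for o in reds(c,p[2]-.006,p,.035): print(o[1],(R.T@(o[2]-p)).round(4))
    a=[o for o in reds(c,.1,np.array([.5102,.2036,.1]),.04)]; d=a[0][2]-a[1][2];m=(a[0][2]+a[1][2])/2
    print(m,np.degrees(np.arctan2(d[1],d[0])).round(2),np.hypot(*d[:2]),"go",(R.T@(m-p)).round(4))
t=cam("top"); r=landmark_of("top","socket")[0]["point"]; print("top",onz(t,r,.1)); t0=t
a=reds(t,.1,np.array([.513,.2,.1]),.045,1);print([ (x[0],x[2]) for x in a])
save("t5",t)
E
```

```text
[0.4516 0.1945 0.2277] 8.81 [-5.e-04  4.e-04 -1.e+00]
[322.2 241.9] [ 0.028  -0.0003  0.006 ]
[0.5101  0.20375 0.1    ] 8.87 0.06679887723607336 go [ 0.0593 -0.0003  0.1277]
[0.4515 0.1945 0.2277] 8.81 [-5.e-04  4.e-04 -1.e+00]
[322.1 241.9] [ 0.028  -0.0003  0.006 ]
[0.51015 0.2037  0.1    ] 8.77 0.06688235940814288 go [ 0.0594 -0.0002  0.1277]
[0.4514 0.1945 0.2278] 8.81 [-4.e-04  3.e-04 -1.e+00]
[322.2 241.9] [ 0.028  -0.0003  0.006 ]
[0.5103  0.20375 0.1    ] 8.82 0.06719412176671405 go [ 0.0597 -0.0002  0.1278]
top [0.50962    0.20442516 0.1       ]
[(np.int32(8), array([0.5451, 0.2073, 0.1   ]))]
```

```bash
python3 - <<'E'
from reds import *
c=cam("wrist"); s=sense(); R=np.array(s["ee_rot"]); p=np.array(s["tcp_pos"])
print(np.array(c["mount"]).round(4)[:3].tolist(),c["fx"],c["cx"],c["cy"])
print(R.round(5).tolist(),np.linalg.det(R))
Tm=np.eye(4);Tm[:3,:3]=R;Tm[:3,3]=p
print((np.linalg.inv(Tm)@c["c2w"])[:3].round(4).tolist())
for px in([322.3,241.5],[322.2,241.9]): print((R.T@(onz(c,px,p[2]-.006)-p)).round(4))
E
```

```text
[[-0.0004, 0.9546, 0.2979, 0.0815], [1.0, 0.0004, 0.0001, -0.0005], [-0.0, 0.2979, -0.9546, -0.1619]] 348.48517900473075 321.62920984687315 239.61979249531583
[[0.98816, 0.15342, -0.00012], [0.15342, -0.98816, -0.00013], [-0.00014, 0.00011, -1.0]] 1.0
[[-0.0005, 0.9546, 0.298, 0.0816], [1.0, 0.0005, 0.0, -0.0005], [-0.0001, 0.298, -0.9546, -0.1619]]
[ 0.0282 -0.0001  0.006 ]
[ 0.028  -0.0002  0.006 ]
```

The camera agrees with itself in both orientations: socket at (0.5102, 0.2037), slots at 8.8°. The tool yaw already matches, so I move over the axis and lower to just above the mouth.

>>> step_arm:
  linear:
    - [20, 0, 0]
    - [25, 0, 0]
    - [14.5, 0, 0]
    - [0, 0, 30]
    - [0, 0, 30]
    - [0, 0, 15]
    - [0, 0, 5]
    - [0, 0, 0]
    - [0, 0, 0]
    - [0, 0, 0]
  delta_rot:
    - [0, 0, 0]
    - [0, 0, 0]
    - [0, 0, 0]
    - [0, 0, 0]
    - [0, 0, 0]
    - [0, 0, 0]
    - [0, 0, 0]
    - [0, 0, 0]
    - [0, 0, 0]
    - [0, 0, 0]
  grip: [28, 28, 28, 28, 28, 28, 28, 28, 28, 28]

```text
time_s: 17.7
tcp_pos: [0.5103, 0.2039, 0.1489]
ee_rot: [[0.988, 0.154, 0.001], [0.154, -0.988, 0.001], [0.002, -0.001, -1.0]]
wrist_force: [-0.5, 0.2, -2.1]
gripper_width: 0.362
gripper_force: 29.9
```

```bash
python3 - <<'E'
from reds import *
s=sense();R=np.array(s["ee_rot"]);p=np.array(s["tcp_pos"]);print(p.round(4),np.degrees(np.arctan2(R[1,0],R[0,0])).round(2),R[2].round(4),np.round(s["wrist_force"],1),np.round(s["moment"],2),np.round(s["joints"],1))
c=cam("scene");a=proj(c,np.array([.5102,.2037,.12]));u,v=a.astype(int)
cv2.imwrite("pics/s6.png",cv2.resize(c["img"][v-45:v+45,u-60:u+60][:,:,::-1],None,fx=5,fy=5,interpolation=cv2.INTER_CUBIC))
E
```

```text
[0.5103 0.2039 0.1489] 8.84 [ 1.5e-03 -8.0e-04 -1.0e+00] [-0.5  0.2 -2.1] [-0.12  0.11 -0.01] [ 38.7  18.5 -16.4   0.  -55.1  60.1]
```

View pics/s6.png

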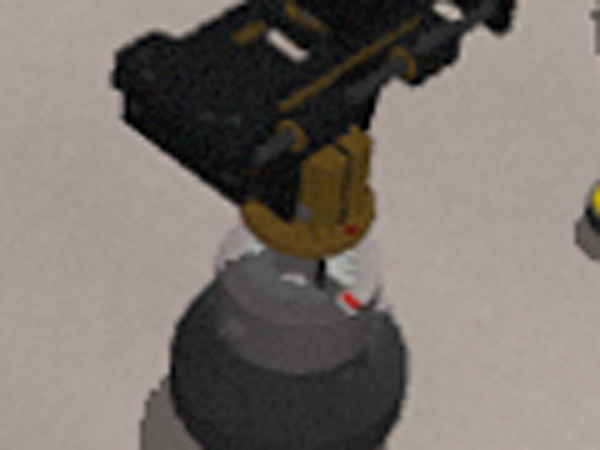

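The collar hangs over the mouth, with its dot above the rim mark. I lower it slowly.

>>> step_arm:
  linear:
    - [0, 0, 4]
    - [0, 0, 4]
    - [0, 0, 3]
    - [0, 0, 2]
    - [0, 0, 2]
    - [0, 0, 2]
    - [0, 0, 2]
    - [0, 0, 1]
    - [0, 0, 0]
  delta_rot:
    - [0, 0, 0]
    - [0, 0, 0]
    - [0, 0, 0]
    - [0, 0, 0]
    - [0, 0, 0]
    - [0, 0, 0]
    - [0, 0, 0]
    - [0, 0, 0]
    - [0, 0, 0]
  grip: [28, 28, 28, 28, 28, 28, 28, 28, 28]

```text
time_s: 18.88
tcp_pos: [0.5099, 0.2036, 0.128]
ee_rot: [[0.988, 0.154, -0.0], [0.154, -0.988, -0.0], [-0.0, 0.0, -1.0]]
wrist_force: [-0.1, -0.0, -2.1]
gripper_width: 0.365
gripper_force: 29.9
```

>>> step_arm:
  linear:
    - [0, 0, 1]
    - [0, 0, 1]
    - [0, 0, 1]
    - [0, 0, 1]
    - [0, 0, 0]
  delta_rot:
    - [0, 0, 0]
    - [0, 0, 0]
    - [0, 0, 0]
    - [0, 0, 0]
    - [0, 0, 0]
  grip: [28, 28, 28, 28, 28]

```text
time_s: 19.5
tcp_pos: [0.5099, 0.2036, 0.1239]
ee_rot: [[0.988, 0.154, -0.0], [0.154, -0.988, -0.0], [-0.0, 0.0, -1.0]]
wrist_force: [0.2, 0.3, -3.1]
gripper_width: 0.362
gripper_force: 29.9
```

The lugs are in the slots with no side force.

>>> step_arm:
  linear:
    - [0, 0, 1]
    - [0, 0, 1]
    - [0, 0, 1]
    - [0, 0, 1]
    - [0, 0, 1]
    - [0, 0, 0]
    - [0, 0, 0]
  delta_rot:
    - [0, 0, 0]
    - [0, 0, 0]
    - [0, 0, 0]
    - [0, 0, 0]
    - [0, 0, 0]
    - [0, 0, 0]
    - [0, 0, 0]
  grip: [28, 28, 28, 28, 28, 28, 28]

```text
time_s: 20.38
tcp_pos: [0.5101, 0.2037, 0.1195]
ee_rot: [[0.988, 0.154, 0.001], [0.154, -0.988, 0.0], [0.001, -0.0, -1.0]]
wrist_force: [-0.9, -0.4, 4.9]
gripper_width: 0.367
gripper_force: 29.9
```

>>> step_arm:
  linear:
    - [0, 0, 1]
    - [0, 0, 1]
    - [0, 0, 1]
    - [0, 0, 1]
    - [0, 0, 0.7]
    - [0, 0, 0]
    - [0, 0, 0]
  delta_rot:
    - [0, 0, 0]
    - [0, 0, 0]
    - [0, 0, 0]
    - [0, 0, 0]
    - [0, 0, 0]
    - [0, 0, 0]
    - [0, 0, 0]
  grip: [28, 28, 28, 28, 28, 28, 28]

```text
time_s: 21.25
tcp_pos: [0.5102, 0.2038, 0.1158]
ee_rot: [[0.988, 0.154, 0.001], [0.154, -0.988, 0.0], [0.001, -0.0, -1.0]]
wrist_force: [-3.5, 0.1, 10.3]
gripper_width: 0.369
gripper_force: 29.9
```

>>> step_arm:
  linear:
    - [0, 0, 0.7]
    - [0, 0, 0.7]
    - [0, 0, 0.4]
    - [0, 0, 0]
    - [0, 0, 0]
    - [0, 0, 0]
  delta_rot:
    - [0, 0, 0]
    - [0, 0, 0]
    - [0, 0, 0]
    - [0, 0, 0]
    - [0, 0, 0]
    - [0, 0, 0]
  grip: [28, 28, 28, 28, 28, 28]

```text
time_s: 22.0
tcp_pos: [0.5103, 0.2037, 0.1144]
ee_rot: [[0.988, 0.154, 0.001], [0.154, -0.988, 0.0], [0.001, 0.0, -1.0]]
wrist_force: [-4.6, -0.6, 12.7]
gripper_width: 0.366
gripper_force: 29.9
```

```bash
cat > st.py <<'E'
from h import *
s=sense();R=np.array(s["ee_rot"]);p=np.array(s["tcp_pos"]);print(p.round(4),np.degrees(np.arctan2(R[1,0],R[0,0])).round(2),R[2].round(4),np.round(s["wrist_force"],1),np.round(s["moment"],2),np.round(s["joints"][5],1))
E
python3 st.py
```

```text
[0.5103 0.2037 0.1144] 8.88 [ 1.4e-03  1.0e-04 -1.0e+00] [-4.6 -0.6 12.7] [-0.34  1.59  0.01] 60.1
```

The collar is about 1 mm above the mouth, with a spring load of about 15 N. I start the twist, easing the small side force.

>>> step_arm:
  linear:
    - [-0.4, 0, 0]
    - [0, 0, 0]
    - [0, 0, 0]
    - [0, 0, 0]
    - [0, 0, 0]
  delta_rot:
    - [0, 0, 0.05]
    - [0, 0, 0.1]
    - [0, 0, 0.1]
    - [0, 0, 0.1]
    - [0, 0, 0]
  grip: [28, 28, 28, 28, 28]

```text
time_s: 22.62
tcp_pos: [0.5112, 0.2043, 0.1149]
ee_rot: [[0.981, -0.194, 0.004], [-0.194, -0.981, 0.002], [0.004, -0.002, -1.0]]
wrist_force: [-1.4, -1.0, 12.0]
gripper_width: 0.364
gripper_force: 29.9
```

```bash
python3 st.py
```

```text
[0.5112 0.2043 0.1149] -11.19 [ 0.0039 -0.0024 -1.    ] [-1.4 -1.  12. ] [-0.34  0.78 -0.04] 40.0
```

>>> step_arm:
  linear:
    - [0, 0, 0.3]
    - [0, 0, 0]
    - [0, 0, 0]
    - [0, 0, 0]
    - [0, 0, 0]
  delta_rot:
    - [0, 0, 0.1]
    - [0, 0, 0.1]
    - [0, 0, 0.1]
    - [0, 0, 0.1]
    - [0, 0, 0]
  grip: [28, 28, 28, 28, 28]

```text
time_s: 23.25
tcp_pos: [0.5114, 0.2044, 0.1147]
ee_rot: [[0.828, -0.561, 0.005], [-0.561, -0.828, 0.002], [0.003, -0.004, -1.0]]
wrist_force: [-1.7, -0.7, 12.4]
gripper_width: 0.362
gripper_force: 29.9
```

```bash
python3 st.py
```

```text
[0.5114 0.2044 0.1147] -34.1 [ 0.0029 -0.0042 -1.    ] [-1.7 -0.7 12.4] [-0.27  0.78  0.03] 17.1
```

43° in with no resistance. I continue towards the stop.

>>> step_arm:
  linear:
    - [0, 0, 0.2]
    - [0, 0, 0]
    - [0, 0, 0]
    - [0, 0, 0]
  delta_rot:
    - [0, 0, 0.08]
    - [0, 0, 0.08]
    - [0, 0, 0.06]
    - [0, 0, 0]
  grip: [28, 28, 28, 28]

```text
time_s: 23.75
tcp_pos: [0.5115, 0.2044, 0.1146]
ee_rot: [[0.686, -0.728, 0.005], [-0.728, -0.686, 0.002], [0.002, -0.005, -1.0]]
wrist_force: [-1.2, -0.6, 12.0]
gripper_width: 0.37
gripper_force: 29.9
```

```bash
python3 st.py
```

```text
[0.5115 0.2044 0.1146] -46.69 [ 0.0022 -0.0049 -1.    ] [-1.2 -0.6 12. ] [-0.29  0.77  0.01] 4.5
```

>>> step_arm:
  linear:
    - [0, 0, 0]
    - [0, 0, 0]
    - [0, 0, 0]
  delta_rot:
    - [0, 0, 0.03]
    - [0, 0, 0.03]
    - [0, 0, 0]
  grip: [28, 28, 28]

```text
time_s: 24.12
tcp_pos: [0.5115, 0.2044, 0.1147]
ee_rot: [[0.641, -0.767, 0.005], [-0.767, -0.641, 0.002], [0.002, -0.005, -1.0]]
wrist_force: [-1.0, -1.0, 10.9]
gripper_width: 0.364
gripper_force: 29.9
```

```bash
python3 st.py
```

```text
[0.5115 0.2044 0.1147] -50.11 [ 0.0018 -0.0052 -1.    ] [-1.  -1.  10.9] [-0.3   0.73  0.02] 1.1
```

>>> step_arm:
  linear:
    - [0, 0, 0.5]
    - [0, 0, 0]
    - [0, 0, 0]
  delta_rot:
    - [0, 0, 0.03]
    - [0, 0, 0.03]
    - [0, 0, 0]
  grip: [28, 28, 28]

```text
time_s: 24.5
tcp_pos: [0.5116, 0.2045, 0.1143]
ee_rot: [[0.594, -0.804, 0.005], [-0.804, -0.594, 0.002], [0.002, -0.006, -1.0]]
wrist_force: [-1.8, -1.2, 12.2]
gripper_width: 0.364
gripper_force: 29.9
```

```bash
python3 st.py
```

```text
[0.5116 0.2045 0.1143] -53.54 [ 0.0015 -0.0055 -1.    ] [-1.8 -1.2 12.2] [-0.26  0.72  0.03] -2.3
```

62.4° now, still free.

>>> step_arm:
  linear:
    - [0, 0, 0.2]
    - [0, 0, 0]
    - [0, 0, 0]
  delta_rot:
    - [0, 0, 0.03]
    - [0, 0, 0.03]
    - [0, 0, 0]
  grip: [28, 28, 28]

```text
time_s: 24.88
tcp_pos: [0.5116, 0.2045, 0.1141]
ee_rot: [[0.545, -0.838, 0.005], [-0.838, -0.545, 0.002], [0.001, -0.006, -1.0]]
wrist_force: [-1.8, -0.8, 12.8]
gripper_width: 0.367
gripper_force: 29.9
```

```bash
python3 st.py
```

```text
[0.5116 0.2045 0.1141] -56.98 [ 0.0012 -0.0056 -1.    ] [-1.8 -0.8 12.8] [-0.27  0.8  -0.04] -5.8
```

>>> step_arm:
  linear:
    - [0, 0, 0]
    - [0, 0, 0]
    - [0, 0, 0]
  delta_rot:
    - [0, 0, 0.03]
    - [0, 0, 0.03]
    - [0, 0, 0]
  grip: [28, 28, 28]

```text
time_s: 25.25
tcp_pos: [0.5107, 0.2041, 0.114]
ee_rot: [[0.494, -0.87, 0.003], [-0.87, -0.494, 0.001], [0.001, -0.003, -1.0]]
wrist_force: [-3.8, -1.2, 15.0]
gripper_width: 0.368
gripper_force: 29.9
```

```bash
python3 st.py
```

```text
[0.5107 0.2041 0.114 ] -60.41 [ 8.0e-04 -3.5e-03 -1.0e+00] [-3.8 -1.2 15. ] [-0.29  1.51  0.04] -9.2
```

>>> step_arm:
  linear:
    - [0, 0, -0.3]
    - [0, 0, 0]
    - [0, 0, 0]
  delta_rot:
    - [0, 0, 0.02]
    - [0, 0, 0.02]
    - [0, 0, 0]
  grip: [28, 28, 28]

```text
time_s: 25.62
tcp_pos: [0.5106, 0.2041, 0.1141]
ee_rot: [[0.461, -0.887, 0.003], [-0.888, -0.461, 0.001], [0.001, -0.003, -1.0]]
wrist_force: [-3.7, 0.4, 12.2]
gripper_width: 0.366
gripper_force: 30.1
```

```bash
python3 st.py
```

```text
[0.5106 0.2041 0.1141] -62.56 [ 0.001  -0.0032 -1.    ] [-3.7  0.4 12.2] [-0.12  1.47  0.62] -11.4
```

The moment about z has risen to 0.62 N m at 71.4°, so this is the stop. I relieve it slightly and let it rise.

>>> step_arm:
  linear:
    - [0, 0, 0]
    - [0, 0, -0.7]
    - [0, 0, -0.8]
    - [0, 0, -0.8]
    - [0, 0, -0.8]
    - [0, 0, 0]
    - [0, 0, 0]
  delta_rot:
    - [0, 0, -0.008]
    - [0, 0, 0]
    - [0, 0, 0]
    - [0, 0, 0]
    - [0, 0, 0]
    - [0, 0, 0]
    - [0, 0, 0]
  grip: [28, 28, 28, 28, 28, 28, 28]

```text
time_s: 26.5
tcp_pos: [0.5105, 0.2041, 0.115]
ee_rot: [[0.465, -0.885, 0.002], [-0.885, -0.465, 0.001], [-0.0, -0.002, -1.0]]
wrist_force: [3.1, 0.7, 2.1]
gripper_width: 0.362
gripper_force: 30.0
```

```bash
python3 st.py
```

```text
[0.5105 0.2041 0.115 ] -62.3 [-0.     -0.0024 -1.    ] [3.1 0.7 2.1] [ 0.33 -0.8   0.46] -11.0
```

It hasn't risen. Stop friction from the remaining 0.46 N m is probably holding it, so I relieve more of the twist, well within the 4° margin.

>>> step_arm:
  linear:
    - [0, 0, 0]
    - [0, 0, 0]
    - [0, 0, 0]
  delta_rot:
    - [0, 0, -0.01]
    - [0, 0, -0.01]
    - [0, 0, 0]
  grip: [28, 28, 28]

```text
time_s: 26.88
tcp_pos: [0.5105, 0.2041, 0.1161]
ee_rot: [[0.482, -0.876, 0.002], [-0.876, -0.482, 0.001], [-0.0, -0.003, -1.0]]
wrist_force: [1.6, 0.8, 7.8]
gripper_width: 0.364
gripper_force: 30.0
```

```bash
python3 st.py
```

```text
[0.5105 0.2041 0.1161] -61.21 [-1.0e-04 -2.8e-03 -1.0e+00] [1.6 0.8 7.8] [ 0.31 -0.27  0.08] -9.9
```

It is rising into the notch: the spring load corresponds to about 4.3 mm. I continue up.

>>> step_arm:
  linear:
    - [0, 0, -0.5]
    - [0, 0, -0.5]
    - [0, 0, 0]
    - [0, 0, 0]
  delta_rot:
    - [0, 0, 0]
    - [0, 0, 0]
    - [0, 0, 0]
    - [0, 0, 0]
  grip: [28, 28, 28, 28]

```text
time_s: 27.38
tcp_pos: [0.5104, 0.2041, 0.1171]
ee_rot: [[0.482, -0.876, 0.002], [-0.876, -0.482, 0.002], [-0.0, -0.003, -1.0]]
wrist_force: [1.8, 1.3, 8.0]
gripper_width: 0.367
gripper_force: 30.0
```

```bash
python3 st.py
```

```text
[0.5104 0.2041 0.1171] -61.21 [-2.0e-04 -2.9e-03 -1.0e+00] [1.8 1.3 8. ] [ 0.35 -0.43  0.09] -9.9
```

>>> step_arm:
  linear:
    - [0, 0, -0.5]
    - [0, 0, -0.5]
    - [0, 0, 0]
    - [0, 0, 0]
  delta_rot:
    - [0, 0, 0]
    - [0, 0, 0]
    - [0, 0, 0]
    - [0, 0, 0]
  grip: [28, 28, 28, 28]

```text
time_s: 27.88
tcp_pos: [0.5104, 0.2041, 0.1178]
ee_rot: [[0.481, -0.876, 0.002], [-0.876, -0.481, 0.002], [-0.0, -0.003, -1.0]]
wrist_force: [1.5, 0.9, 6.5]
gripper_width: 0.368
gripper_force: 30.0
```

```bash
python3 st.py
```

```text
[0.5104 0.2041 0.1178] -61.22 [-2.0e-04 -2.8e-03 -1.0e+00] [1.5 0.9 6.5] [ 0.31 -0.53  0.07] -9.9
```

>>> step_arm:
  linear:
    - [0, 0, -0.5]
    - [0, 0, -0.3]
    - [0, 0, 0]
    - [0, 0, 0]
  delta_rot:
    - [0, 0, 0]
    - [0, 0, 0]
    - [0, 0, 0]
    - [0, 0, 0]
  grip: [28, 28, 28, 28]

```text
time_s: 28.38
tcp_pos: [0.5104, 0.2041, 0.1183]
ee_rot: [[0.482, -0.876, 0.002], [-0.876, -0.482, 0.001], [-0.0, -0.003, -1.0]]
wrist_force: [2.6, 1.7, 5.0]
gripper_width: 0.363
gripper_force: 30.0
```

```bash
python3 st.py
```

```text
[0.5104 0.2041 0.1183] -61.19 [-1.0e-04 -2.6e-03 -1.0e+00] [2.6 1.7 5. ] [ 0.45 -0.84  0.04] -9.9
```

The collar stands about 5 mm above the mouth, clicked in. I release.

>>> step_arm:
  linear:
    - [0, 0, 0]
    - [0, 0, 0]
    - [0, 0, 0]
    - [0, 0, 0]
    - [0, 0, 0]
    - [0, 0, 0]
    - [0, 0, 0]
  delta_rot:
    - [0, 0, 0]
    - [0, 0, 0]
    - [0, 0, 0]
    - [0, 0, 0]
    - [0, 0, 0]
    - [0, 0, 0]
    - [0, 0, 0]
  grip: [36, 40, 50, 60, 75, 87, 87]

```text
time_s: 29.25
tcp_pos: [0.5095, 0.2035, 0.1176]
ee_rot: [[0.482, -0.876, -0.0], [-0.876, -0.482, 0.0], [-0.0, 0.0, -1.0]]
wrist_force: [-0.6, -0.1, -0.0]
gripper_width: 0.939
gripper_force: 0.0
```

>>> step_arm:
  linear:
    - [0, 0, -10]
    - [0, 0, -25]
    - [0, 0, -35]
    - [0, 0, -35]
    - [0, 0, -20]
    - [0, 0, 0]
    - [0, 0, 0]
    - [0, 0, 0]
  delta_rot:
    - [0, 0, 0]
    - [0, 0, 0]
    - [0, 0, 0]
    - [0, 0, 0]
    - [0, 0, 0]
    - [0, 0, 0]
    - [0, 0, 0]
    - [0, 0, 0]
  grip: [87, 87, 87, 87, 87, 87, 87, 87]

```text
time_s: 30.25
tcp_pos: [0.509, 0.2032, 0.2413]
ee_rot: [[0.482, -0.876, -0.002], [-0.876, -0.482, -0.001], [0.0, 0.003, -1.0]]
wrist_force: [1.1, -0.9, 0.1]
gripper_width: 0.999
gripper_force: 0.0
```

```bash
python3 - <<'E'
from reds import *
c=cam("wrist"); save("w9",c); s=sense(); print(np.array(s["tcp_pos"]).round(4),np.round(s["wrist_force"],1))
for o in reds(c,.113,np.array([.5102,.2037,.113]),.05): print("dot",o)
# fit collar height: scene/top/wrist landmark of holder triangulated
rs=[]
for l in("holder","holder_grip"):
    rs=[ray(c,landmark_of("wrist",l)[0]["point"])]
    for n in("scene","top"):
        k=cam(n); r=landmark_of(n,l)
        if r: rs.append(ray(k,r[0]["point"]))
    print(l,len(rs),tri(rs).round(4))
k=cam("scene");u,v=proj(k,np.array([.5102,.2037,.12])).astype(int)
a=cv2.resize(k["img"][v-40:v+40,u-40:u+40],(400,400),interpolation=cv2.INTER_CUBIC)
u,v=proj(c,np.array([.5102,.2037,.12])).astype(int)
b=cv2.resize(c["img"][max(v-80,0):v+80,u-80:u+80],(400,400),interpolation=cv2.INTER_CUBIC)
cv2.imwrite("pics/f.png",np.hstack([a,b])[:,:,::-1])
E
```

```text
[0.5091 0.2033 0.2414] [-0.2  0.7 -0.3]
dot (np.int32(39), array([319.1, 197.7]), array([0.5236, 0.1794, 0.113 ]))
dot (np.int32(30), array([282.3, 212.9]), array([0.5448, 0.206 , 0.113 ]))
dot (np.int32(16), array([357. , 238.6]), array([0.4773, 0.1951, 0.113 ]))
dot (np.int32(38), array([320.3, 253.3]), array([0.4989, 0.2224, 0.113 ]))
holder 3 [0.5165 0.2033 0.1108]
holder_grip 3 [0.506  0.2044 0.1356]
```

View pics/f.png

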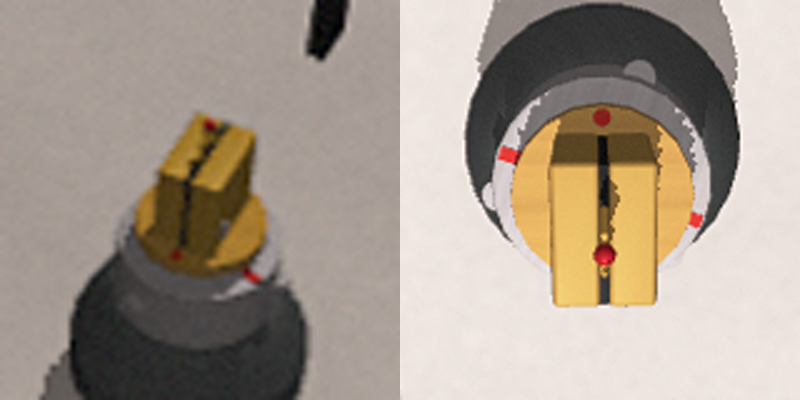

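The brass holder sits in the socket with its dot at -61°, 70° past the slots. The marks are at (508,155) and (695,220) in the wrist crop. It is upright and free of the gripper, so I hand it in.

```bash
python3 -c "
from station import finish_job; print(finish_job())"
```

```text
the job is handed in; nothing more can be done
None
```

The brass holder is in the vise socket, turned clockwise to the stop at about 71°, clicked up to about 5 mm by the height and spring-force readings, and released; the job is handed in, with no verdict shown.

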